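# Index a cream jar under the lid press and press its lid home

## Robot

A 6-joint arm with a two-finger parallel gripper is mounted at the origin on a cart in front of the work surface, level with it; the furniture and walls round the work are solid. World frame = base frame: x ahead of the robot, y to its left, z up, the work surface at z = 0. Lengths are in mm, angles in degrees, forces in N, time in s.
With the tool pointing down it reaches from about 300 to 850 mm from the base axis. Payload 4.2 kg.
Tool frame: the origin (TCP) lies at the very end of the fingers, on their centre line; the grasp point (between the pads) lies 19 mm behind it (env.grip_depth is the distance from the TCP to the grasp point, in mm); z points along the fingers, y is the line along which they close (so a half turn about z gives the same grasp; the last joint's range is limited). The gripper opens to 91 mm and grips with 3 to 60 N. Pads are 32 mm wide; open, the fingers measure 118 mm over their backs; the gripper's body (76 mm by 178 mm) begins 60 mm behind the grasp point.
Start: joints at [-74.542, 18.312, 89.639, -0, 72.044, -1.146], TCP at [164.315, -551.039, 213.976] pointing down, gripper open.
Joint ranges: [-177.97, 177.97], [-48.28, 115.42], [12.27, 149.76], [-77.06, 257.06], [2.81, 150.46], [-146.56, 146.56]. Speed limits (degrees/s): [147.25, 147.25, 180, 180, 180, 180].

## Interface

Orientations are given as [roll, pitch, yaw] about the fixed x, y, z axes, in that order (R = Rz(yaw) Ry(pitch) Rx(roll)).
In Python, from workcell import env, cams gives the robot as it stands.
- The arm moves only by the tool apply_moves, never from a script. Its argument "deltas" is a list of rows, each a list of 5 numbers: the shift along the tool's x, y, z in m, then the turn about the tool's z in rad, then the opening, from -1 (shut) to 1 (fully open), so that 0 is half open. In form: [[tx, ty, tz, roll, gripper], ...]. A call has 1 to 5 rows; each row is the pose to reach, as a shift and turn from the pose commanded when the call began, along the tool's axes at that moment; what a row does not reach only later rows make up. A row lasts 1/10 s, in which the tool goes at most 50 mm and 8.59 degrees, less where a joint would pass 70% of its speed; a pose out of reach is approached as far as the arm can. A call with a gripper value outside its range is refused whole. The fingers move at their own pace and stop on an object; "grip_force" is the grip in N (left out, the last holds). Time passes only in rows, so rows that repeat a pose let the fingers close. It gives the time, the measured TCP pose, the force, the opening and the grip force at its end, in the units of the state.
- env.state(): the state, without advancing time (a new reading comes with each control period).
- cams.grab_frame(name): name is "side" or "top" or "wrist"; returns the picture (400x640x3 uint8, blue, green, red); there is no depth.
- cams.get_calibration(name): a dict with "mtx" (3x3 intrinsics, pixels), "eye" and "attitude" of the camera in the world; the wrist camera has in their place "tool_from_camera" (4x4, takes a point from camera to tool coordinates, whose origin is the TCP and whose axes are the flange's). Camera axes: x right, y down, z forward; pixel columns grow to the right and rows downward; lengths in mm; the calibration is good to about 2 mm. The wrist camera is an equidistant fisheye: a pixel r from the principal point sees the ray r / f radians off the axis. A picture is of the moment at which its call begins: read the wrist's pose just before it. get_calibration takes no time and is no camera call.
- env.job_done(): hands the job in; it is judged then, once.
The state is a dict: "time_s": time; "qpos": joint angles; "qvel": joint speeds; "effort": joint torques, N m; "ee_pos": TCP position; "ee_rot": TCP orientation; "force": force on the tool from outside, world axes, zero at the start; "torque": the same for the moment, N m; "gripper_width": finger opening in mm; "gripper_force": force on a finger pad.
Only numpy, scipy, OpenCV 4.12 (cv2) and the standard library are available. Lean on these libraries where they do the work, as an engineer would, in place of code of your own. Each camera call takes 0.05 s, during which the arm holds its last target. There are 200 camera calls.

## Task

Close the cream jar that stands in the sprung carriage of the lid press. Push the carriage along its rails by the upright face of its push block until the stop pin has dropped behind the catch, then let go, so that it springs back against the pin and stays there with the jar under the ram; after that press the ram's palm button down until the lid is fully home, and let the ram rise again. Only push with the fingertips: do not touch the jar or the stop pin, and leave the small containers beside the press where they are.

Things in the scene. Friction and masses are not known exactly. Their poses are not given: they have to be found in the camera images.
- lid_press: Bench press fixed to the table: grey base plate 232 x 255 x 18 mm high (with feet), grey C-shaped column behind (+x) whose head overhangs the carriage at 155 to 207 mm above the table, 24 mm to either side of the ram axis. Origin on the table surface, straight under the ram axis. Its own -y axis is the direction in which the carriage is pushed, +x points from the ram to the column, z up. The press stands at a different place and yaw each time.
- push_face (a point): Centre of the upright outer face of the push block on the carriage, 72 mm above the table; it moves with the carriage and its axes are those of lid_press. The face looks to +y of lid_press, is 90 mm wide and reaches from 34 to 100 mm above the table (a rubber pad 64 x 44 mm in its middle). It lies 137 mm on the +y side of the nest centre; behind it the block slopes down towards the jar. At joint 0 it is 209 mm on the +y side of the ram axis.
- carriage (a joint): Travel of the carriage in m. 0 = loading position, held there by the spring (4 N); about 0.071 to 0.072 = caught on the stop pin, jar under the ram; the catch passes the pin just beyond 0.072 and the end stop is at 0.088. The spring pushes back with 8 N at the catch and 9 N at the end stop; a slow push needs about 12 N at most.
- nest (a point): Centre of the floor of the nest, the ring on the carriage in which the jar stands, 36 mm above the table; ring 111 mm outside diameter, 12 mm high. It lies 72 mm on the +y side of the ram axis at joint 0, and under the ram axis when the carriage is caught.
- stop_pin (a joint): Lift of the spring-loaded stop pin in m: 0 = down; it is lifted up to 0.007 while the catch passes under it, and drops back to 0 behind the catch. It works by itself.
- pin_knob (a point): Top of the small black knob of the stop pin (20 mm diameter), 91 mm above the table when down, on the bridge at the robot's side of the carriage, 69 mm to -x and 60 mm to +y of the lid_press origin. Not to be touched.
- palm_button (a point): Centre of the top of the black mushroom button on the ram, 72 mm diameter, 271 mm above the table when up, on the ram axis; it goes down with the ram.
- press_ram (a joint): Travel of the ram downwards in m: 0 = up (its spring lifts it back), end of travel 0.030. Its foot (40 mm diameter) is 117 mm above the table when up. With the jar under it the foot meets the raised lid at 0.015 to 0.018 and the lid is home at about 0.022. Moving the ram takes 3 to 6 N, seating the lid 5 to 6 N more, and beyond that it is rigid.
- cream_jar: White cream jar with a pink push-on lid, 98 mm diameter, 59 mm high with the lid home, standing loose and upright in the nest with 2 to 3 mm of play. Origin at the centre of its underside, z up.
- cream_jar_lid (a joint): How far the lid stands above its seat in m: 4 to 7 mm at the start, 0 = fully home. It stays where it is pushed.
- vial_2: Bystander: glass vial with white cap, 45 mm diameter, 68 mm high, beside the press on the robot's side. Origin at the centre of its underside.
- resin_jar: Bystander: small amber jar with cream lid, 54 mm diameter, 32 mm high, beside the press on the robot's side. Origin at the centre of its underside.
- attar_pot: Bystander: tiny bottle with black cap, 33 mm diameter, 34 mm high, beside the press on the robot's side. Origin at the centre of its underside.
Things that resemble listed ones, but are neither listed nor needed, are in the scene too. What is shaped like the cream_jar but brown or turquoise is not meant.

How it is judged (in metres and radians):
On the way, in this order (a step that is already met when the one before it is completed fails the run):
1. the carriage has been pushed past the stop pin, which has dropped behind the catch (value of joint carriage above 0.0745 m and value of joint stop_pin below 0.002 m), for 0.05 s.
2. the carriage has been let go and rests against the stop pin (value of joint carriage between 0.07 and 0.074 m and value of joint stop_pin below 0.002 m and contact force between the fingers and carriage below 0.3 N), for 0.3 s.
3. the lid has been pressed home by the ram (value of joint cream_jar_lid below 0.0015 m and value of joint press_ram above 0.018 m), for 0.05 s.
At the end, for the whole second after the job is handed in: The carriage rests on the stop pin (joint 0.070 to 0.074, pin down within 2 mm), the lid is home within 1.5 mm, the ram is back up within 3 mm, and the jar stands upright (within 0.05 rad), at rest, in its nest (within 5 mm of its centre) (value of joint carriage between 0.07 and 0.074 m and value of joint stop_pin below 0.002 m and value of joint cream_jar_lid below 0.0015 m and value of joint press_ram below 0.003 m and horizontal distance between cream_jar and nest below 0.005 m and angle between cream_jar's own z axis and vertical below 0.05 rad and linear speed of cream_jar below 0.02 m/s); the robot touches nothing.
It fails at once if the robot touches the jar or its lid (contact force between any of the fingers, the arm and cream_jar above 0.5 N).
It fails at once if the jar is lifted or tipped (height (world z) of cream_jar above 0.046 m or angle between cream_jar's own z axis and vertical above 0.25 rad).
It fails at once if the robot touches the stop pin (contact force between any of the fingers, the arm and stop_pin above 0.5 N).
It fails at once if a small container beside the press is moved (distance of any of vial_2, resin_jar, attar_pot from where it was at the start of the episode above 0.015 m).
It also fails if it takes over 48 s, if anything falls off the work surface, if the arm or the gripper's body presses on something with over 40 N, if the wrist force passes 120 N, or if a joint passes its speed limit or range.

## Working session

There is one attempt and no reset: what is moved stays moved. The work goes in short steps, Python scripts to look and compute and a tool call to move; the robot and the scene stay as the last step left them, time stands still between calls to the robot, and variables do not carry over. Pictures are saved under pics/ and viewed, at most 10 in all, crops included, and the job is handed in when it is done.

Besides the shell and the picture viewer there is one more tool, called after "Call:" as name([rows], argument=value, ...), one row to a line, values as JSON. apply_moves: Moves the arm, as the interface text tells. Its arguments: {"type":"object","properties":{"deltas":{"type":"array"},"grip_force":{"type":"number"}},"required":["deltas"]}

```bash
mkdir -p pics; ls; python3 - <<'E'
from workcell import env,cams
import cv2
for n in ("side","top"):
    cv2.imwrite(f"pics/{n}0.png",cams.grab_frame(n)); c=cams.get_calibration(n); print(n,c)
print(cams.get_calibration("wrist")); s=env.state(); print(s)
E
```

```text
pics
side {'mtx': array([[498.36828522,   0.        , 313.2957431 ],
       [  0.        , 498.36828522, 202.70174915],
       [  0.        ,   0.        ,   1.        ]]), 'eye': array([ 15.69359483, 684.60153896, 541.64052574]), 'attitude': array([-112.17356065,   -1.13664541, -144.57861405])}
top {'mtx': array([[443.32627842,   0.        , 321.96325119],
       [  0.        , 443.32627842, 200.74956189],
       [  0.        ,   0.        ,   1.        ]]), 'eye': array([ 501.23894436,  -39.46905003, 1224.83299949]), 'attitude': array([-176.23531279,   -1.06583693,  -91.45922534])}
{'mtx': array([[309.70691629,   0.        , 320.91631775],
       [  0.        , 309.70691629, 197.39319733],
       [  0.        ,   0.        ,   1.        ]]), 'tool_from_camera': array([[ 3.26725183e-04, -9.55206761e-01, -2.95939076e-01,
         8.40856558e+01],
       [ 9.99999760e-01,  4.92659084e-04, -4.86134459e-04,
        -6.13786215e-01],
       [ 6.10155996e-04, -2.95938847e-01,  9.55206693e-01,
        -1.70488552e+02],
       [ 0.00000000e+00,  0.00000000e+00,  0.00000000e+00,
         1.00000000e+00]])}
{'time_s': 0.1, 'qpos': array([-7.45409943e+01,  1.83467828e+01,  8.96995630e+01, -2.75900895e-04,
        7.20436401e+01, -1.14819077e+00]), 'qvel': array([-0.00493532, -0.05960699, -0.12872652, -0.04567059,  0.034122  ,
        0.11257348]), 'effort': array([ 5.55838487e-04, -4.13332987e+01, -2.32509273e+01,  7.28616770e-02,
        4.22500062e-02, -4.90232367e-05]), 'ee_pos': array([ 164.19661411, -550.58483055,  213.21534011]), 'ee_rot': array([-1.79910027e+02, -1.54089496e-03,  1.66072805e+01]), 'force': array([ 0.61754228, -0.38062395,  0.03040407]), 'torque': array([ 0.00785318,  0.05222848, -0.06736345]), 'gripper_force': 0.0, 'gripper_width': 90.9752402765903}
```

View pics/top0.png

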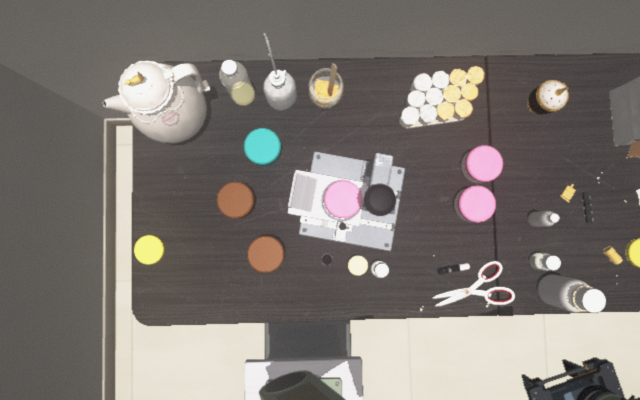

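View pics/side0.png

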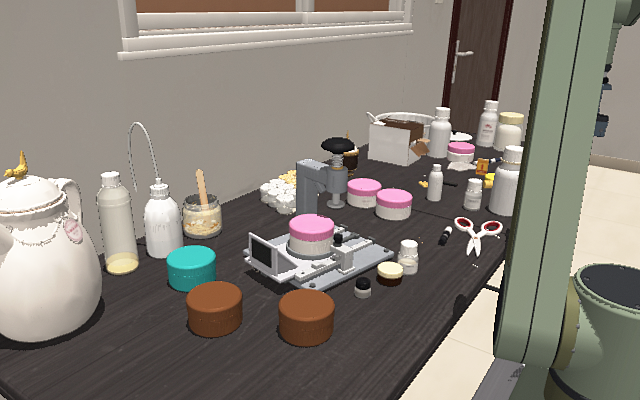

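The press is at top (350,200) and side (320,240). The jar in its carriage (top 342,200) is the pink-lidded one meant. The pink jars at top (484,163) and (476,204), and the brown and turquoise ones, are not in the press. Next I enlarge both views to confirm.

```bash
python3 - <<'E'
import cv2,numpy as np
t=cv2.imread("pics/top0.png")[145:285,280:420]; s=cv2.imread("pics/side0.png")[125:305,235:415]
t=cv2.resize(t,(400,400),interpolation=cv2.INTER_CUBIC); s=cv2.resize(s,(400,400),interpolation=cv2.INTER_CUBIC)
cv2.imwrite("pics/crop0.png",np.hstack([t,s]))
E
cat > h.py <<'E'
import numpy as np,cv2
from scipy.spatial.transform import Rotation as R
from workcell import env,cams
def ray(n,uv,tcp=None):
    c=cams.get_calibration(n);K=c["mtx"];p=np.array([(uv[0]-K[0,2])/K[0,0],(uv[1]-K[1,2])/K[1,1]])
    if n=="wrist":
        T=np.array(c["tool_from_camera"]);r=np.hypot(*p);d=np.r_[p/max(r,1e-9)*np.sin(r),np.cos(r)]
        Rt=R.from_euler("xyz",tcp[1],degrees=True).as_matrix()
        return Rt@T[:3,3]+tcp[0],Rt@T[:3,:3]@d
    d=np.r_[p,1];d/=np.linalg.norm(d)
    return np.array(c["eye"]),R.from_euler("xyz",c["attitude"],degrees=True).as_matrix()@d
def tri(a,b):
    (o,d),(p,e)=a,b
    A=np.c_[d,-e];t=np.linalg.lstsq(A,p-o,rcond=None)[0]
    x,y=o+d*t[0],p+e*t[1];return (x+y)/2,np.linalg.norm(x-y)
def atz(r,z): return r[0]+r[1]*(z-r[0][2])/r[1][2]
E
```

```text
(no output)
```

View pics/crop0.png

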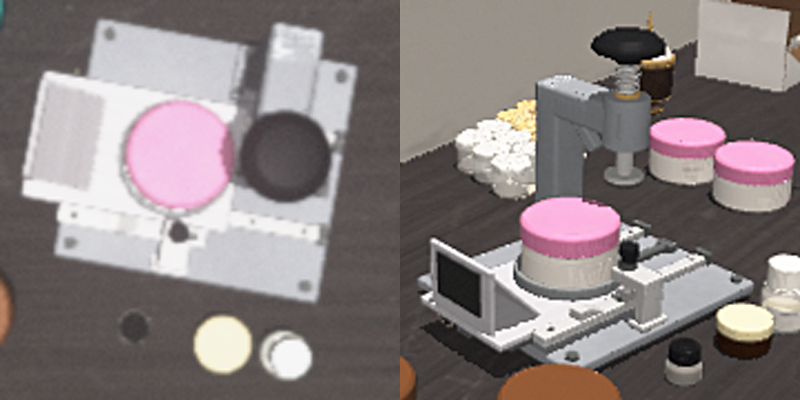

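Crop: left is the top view, with the button at (285,156), knob (178,231), face top edge from (45,73) to (23,193), and base corners (98,20), (357,67), (318,300), (57,255). Right is the side view, with the button at (629,44), knob top (629,243), and face top corners (431,238) and (494,281).

```bash
python3 - <<'E'
from h import *
T=lambda u,v:ray("top",(u/2.857+280,v/2.857+145))
S=lambda u,v:ray("side",((u-400)/2.2222+235,v/2.2222+125))
P={}
for n,a,b in [("button",(285,156),(629,46)),("knob",(178,231),(629,243)),("faceL",(45,73),(431,238)),("faceR",(23,193),(494,281))]:
    P[n],g=tri(T(*a),S(*b)); print(n,P[n].round(1),round(g,1))
print("button@262",atz(T(285,156),262),"knob@91",atz(T(178,231),91),"face@100",atz(T(45,73),100),atz(T(23,193),100))
c=[atz(T(*q),18)[:2] for q in [(98,20),(357,67),(318,300),(57,255)]]
print(np.round(c,1)); 
for a,b in [(0,1),(3,2),(1,2),(0,3)]:
    d=c[b]-c[a]; print(np.hypot(*d).round(1),np.degrees(np.arctan2(d[1],d[0])).round(1))
for n,q,z in [("vial",(288,356),68),("resin",(222,345),32),("attar",(134,326),34),("browntop",(0,0),80)]: print(n,atz(T(*q),z).round(0))
print("brown",atz(ray("top",(266,253)),60).round(0),atz(ray("top",(235,200)),60).round(0))
E
```

```text
button [ 563.8 -186.4  254.9] 0.5
knob [ 509.4 -113.1   90. ] 0.9
faceL [653.4   2.3  96.7] 1.5
faceR [550.7  27.6  95.1] 9.3
button@262 [ 563.57783945 -185.1742091   262.        ] knob@91 [ 509.74722894 -112.80556364   91.        ] face@100 [653.5335286    2.64015747 100.        ] [546.81522228  24.45235722 100.        ]
[[ 714.8  -46.3]
 [ 663.6 -294.5]
 [ 441.4 -248.9]
 [ 490.5   -1.9]]
253.4 -101.7
251.8 -101.2
226.8 168.4
228.7 168.8
vial [ 394. -211.   68.]
resin [ 403. -155.   32.]
attar [423. -73.  34.]
browntop [724.  43.  80.]
brown [444.  86.  60.] [585. 165.  60.]
```

```bash
cat >> h.py <<'E'
def to(xyz,yaw=None):
    s=env.state();Rt=R.from_euler("xyz",s["ee_rot"],degrees=True)
    t=Rt.inv().apply(np.array(xyz)-s["ee_pos"])/1000
    r=0 if yaw is None else -np.radians((yaw-s["ee_rot"][2]+180)%360-180)
    print("t",s["time_s"],"pos",s["ee_pos"].round(1),"rot",s["ee_rot"].round(2),"F",s["force"].round(1),"delta",t.round(4),"roll",round(r,4))
E
python3 - <<'E'
from h import *
to([620,90,310],78.6)
E
```

```text
t 0.1 pos [ 164.2 -550.6  213.2] rot [-179.91   -0.     16.61] F [ 0.6 -0.4  0. ] delta [ 0.6199 -0.4837 -0.096 ] roll -1.082
```

Call:
apply_moves([
  [0.03, -0.023, -0.03, 0, -1],
  [0.06, -0.047, -0.06, 0, -1],
  [0.095, -0.075, -0.08, 0, -1],
  [0.132, -0.104, -0.096, 0, -1],
  [0.17, -0.133, -0.096, 0, -1],
])

```text
time_s: 0.6
ee_pos: [290.4, -374.3, 312.1]
ee_rot: [179.7, -0.1, 16.5]
force: [1.5, 0.0, -0.9]
gripper_width: 53.9
gripper_force: 0.0
```

Call:
apply_moves([
  [0.038, -0.03, 0, 0, -1],
  [0.076, -0.06, 0, 0, -1],
  [0.114, -0.09, 0, 0, -1],
  [0.152, -0.12, 0, 0, -1],
  [0.19, -0.149, 0, 0, -1],
])

```text
time_s: 1.1
ee_pos: [429.2, -176.0, 309.8]
ee_rot: [180.0, 0.0, 16.6]
force: [-0.1, -1.3, 0.6]
gripper_width: 13.8
gripper_force: 0.0
```

Call:
apply_moves([
  [0.038, -0.03, 0, -0.14, -1],
  [0.076, -0.06, 0, -0.28, -1],
  [0.114, -0.09, 0, -0.42, -1],
  [0.152, -0.12, 0, -0.56, -1],
  [0.19, -0.149, 0, -0.7, -1],
])

```text
time_s: 1.6
ee_pos: [568.8, 21.1, 309.5]
ee_rot: [-180.0, 0.0, 57.1]
force: [0.3, -0.8, -0.6]
gripper_width: 0.4
gripper_force: 0.0
```

```bash
python3 - <<'E'
from h import *
to([620,90,310],78.6)
E
```

```text
t 1.6 pos [568.8  21.1 309.5] rot [-1.7998e+02  4.0000e-02  5.7070e+01] F [ 0.3 -0.8 -0.6] delta [ 0.0856  0.0055 -0.0005] roll -0.3757
```

Call:
apply_moves([
  [0.03, 0.002, 0, -0.13, -1],
  [0.06, 0.004, 0, -0.26, -1],
  [0.086, 0.005, 0, -0.376, -1],
  [0.086, 0.005, 0, -0.376, -1],
  [0.086, 0.005, 0, -0.376, -1],
])

```text
time_s: 2.1
ee_pos: [619.3, 88.4, 309.0]
ee_rot: [-179.9, 0.1, 78.2]
force: [-0.2, 0.3, -0.4]
gripper_width: 0.8
gripper_force: 0.0
```

```bash
python3 - <<'E'
from h import *
to([620,90,310],78.6)
f=cams.grab_frame("wrist");cv2.imwrite("pics/w1.png",f)
E
```

```text
t 2.1 pos [619.3  88.4 309. ] rot [-1.799e+02  7.000e-02  7.822e+01] F [-0.2  0.3 -0.4] delta [ 0.0018  0.0003 -0.001 ] roll -0.0065
```

View pics/w1.png

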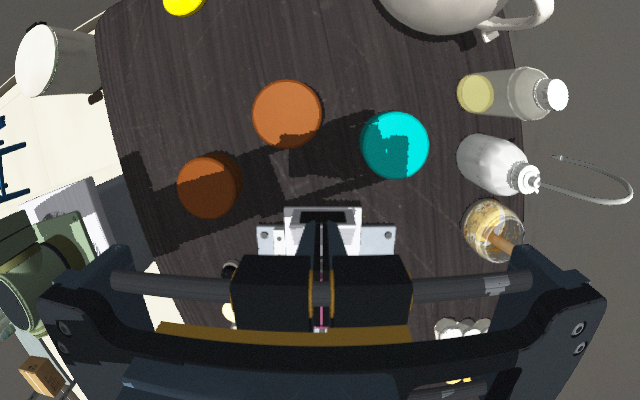

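The wrist view shows the push block below the fingers, with its top outer edge running from (284,207) to (360,208), level and so aligned with the tool. The dark pad is behind that edge.

```bash
python3 - <<'E'
from h import *
t=(np.array([619.3,88.4,309]),[-179.9,.07,78.22])
a=atz(ray("wrist",(284,207),t),100);b=atz(ray("wrist",(360,208),t),100)
d=b-a;print(a,b,np.hypot(*d[:2]),np.degrees(np.arctan2(d[1],d[0])))
y=np.radians(-11.4);ex=np.array([np.cos(y),np.sin(y)]);ey=np.array([-np.sin(y),np.cos(y)])
m=(a+b)[:2]/2-[564,-185];print("centre in press",m@ex,m@ey)
for z in (80,100,34):
  m=(atz(ray("wrist",(322,207.5),t),z))[:2]-[564,-185];print(z,m@ex,m@ey)
to([*(np.array([564,-185])+ey*250),60],78.6); 
E
```

```text
[562.02499639  53.26919023 100.        ] [658.70947608  31.76967891 100.        ] 99.04603777682777 -12.536753837260456
centre in press 0.48157880322292523 232.19556796983466
80 0.4449751076141905 225.32287632451715
100 0.44232490688149706 232.2662933819379
34 0.45107056929965395 209.3530170924495
t 2.15 pos [619.1  87.8 309.5] rot [-1.7994e+02  6.0000e-02  7.8190e+01] F [-0.6 -0.4 -0. ] delta [-0.0281  0.0004  0.2495] roll -0.0072
```

The outer edge seen is the bottom edge of the face: at z=34 it gives y=209.4 and x=0.5 in the press frame, which matches the text exactly. Descend in front of it.

Call:
apply_moves([
  [-0.01, 0, 0.045, -0.007, -1],
  [-0.02, 0, 0.095, -0.007, -1],
  [-0.028, 0, 0.145, -0.007, -1],
  [-0.028, 0, 0.19, -0.007, -1],
  [-0.028, 0, 0.22, -0.007, -1],
])

```text
time_s: 2.65
ee_pos: [611.2, 59.1, 87.0]
ee_rot: [-179.8, 0.1, 78.5]
force: [0.5, 0.8, -0.9]
gripper_width: 0.3
gripper_force: 0.0
```

Call:
apply_moves([
  [0, 0, 0.02, 0, -1],
  [0, 0, 0.03, 0, -1],
  [-0.007, 0, 0.03, 0, -1],
  [-0.014, 0, 0.03, 0, -1],
  [-0.014, 0, 0.03, 0, -1],
])

```text
time_s: 3.15
ee_pos: [611.9, 45.9, 61.6]
ee_rot: [179.8, -0.0, 78.6]
force: [-0.4, -0.4, -0.9]
gripper_width: 0.5
gripper_force: 0.0
```

```bash
python3 - <<'E'
from h import *
y=np.radians(-11.4);ey=np.array([-np.sin(y),np.cos(y)])
to([*(np.array([564,-185])+ey*(209+16-78)),60],78.6)
E
```

```text
t 3.15 pos [611.9  45.9  61.6] rot [ 1.7984e+02 -2.0000e-02  7.8570e+01] F [-0.4 -0.4 -0.9] delta [-0.0888 -0.0013  0.0016] roll -0.0005
```

Call:
apply_moves([
  [-0.005, 0, 0, 0, -1],
  [-0.01, 0, 0, 0, -1],
  [-0.015, 0, 0, 0, -1],
  [-0.019, 0, 0, 0, -1],
  [-0.023, 0, 0, 0, -1],
])

```text
time_s: 3.65
ee_pos: [607.2, 25.8, 60.9]
ee_rot: [179.9, -0.2, 78.6]
force: [0.4, 5.6, 3.0]
gripper_width: 0.3
gripper_force: 2.9
```

Call:
apply_moves([
  [-0.004, 0, 0, 0, -1],
  [-0.008, 0, 0, 0, -1],
  [-0.012, 0, 0, 0, -1],
  [-0.016, 0, 0, 0, -1],
  [-0.02, 0, 0, 0, -1],
])

```text
time_s: 4.15
ee_pos: [603.2, 6.6, 60.8]
ee_rot: [179.9, -0.2, 78.6]
force: [-0.3, 6.6, 4.5]
gripper_width: 0.4
gripper_force: 3.5
```

Call:
apply_moves([
  [-0.004, 0, 0, 0, -1],
  [-0.008, 0, 0, 0, -1],
  [-0.012, 0, 0, 0, -1],
  [-0.016, 0, 0, 0, -1],
  [-0.02, 0, 0, 0, -1],
])

```text
time_s: 4.65
ee_pos: [599.4, -11.6, 60.9]
ee_rot: [180.0, -0.3, 78.5]
force: [-0.0, 12.2, 3.7]
gripper_width: 0.4
gripper_force: 6.0
```

```bash
python3 - <<'E'
from h import *
y=np.radians(-11.4);ey=np.array([-np.sin(y),np.cos(y)])
to([*(np.array([564,-185])+ey*(209+16-79)),60],78.6)
E
```

```text
t 4.65 pos [599.4 -11.6  60.9] rot [179.96  -0.34  78.54] F [-0.  12.2  3.7] delta [-0.031  -0.0004  0.0007] roll -0.0011
```

Call:
apply_moves([
  [-0.003, 0, 0, 0, -1],
  [-0.006, 0, 0, 0, -1],
  [-0.01, 0, 0, 0, -1],
  [-0.014, 0, 0, 0, -1],
  [-0.018, 0, 0, 0, -1],
])

```text
time_s: 5.15
ee_pos: [595.6, -29.5, 60.9]
ee_rot: [180.0, -0.3, 78.6]
force: [-0.3, 8.9, 1.8]
gripper_width: 0.4
gripper_force: 4.9
```

Call:
apply_moves([
  [-0.002, 0, 0, 0, -1],
  [-0.004, 0, 0, 0, -1],
  [-0.006, 0, 0, 0, -1],
  [-0.008, 0, 0, 0, -1],
  [-0.01, 0, 0, 0, -1],
])

```text
time_s: 5.65
ee_pos: [593.5, -39.6, 60.9]
ee_rot: [180.0, -0.3, 78.6]
force: [-0.5, 9.5, 4.0]
gripper_width: 0.7
gripper_force: 4.6
```

```bash
python3 - <<'E'
from h import *
y=np.radians(-11.4);ey=np.array([-np.sin(y),np.cos(y)])
to([*(np.array([564,-185])+ey*(209+16-79)),60],78.6)
cv2.imwrite("pics/s2.png",cv2.resize(cams.grab_frame("side")[150:300,230:420],None,fx=4,fy=4,interpolation=2))
E
```

```text
t 5.65 pos [593.5 -39.6  60.9] rot [179.99  -0.26  78.56] F [-0.5  9.5  4. ] delta [-0.0023 -0.0002  0.0009] roll -0.0007
```

View pics/s2.png

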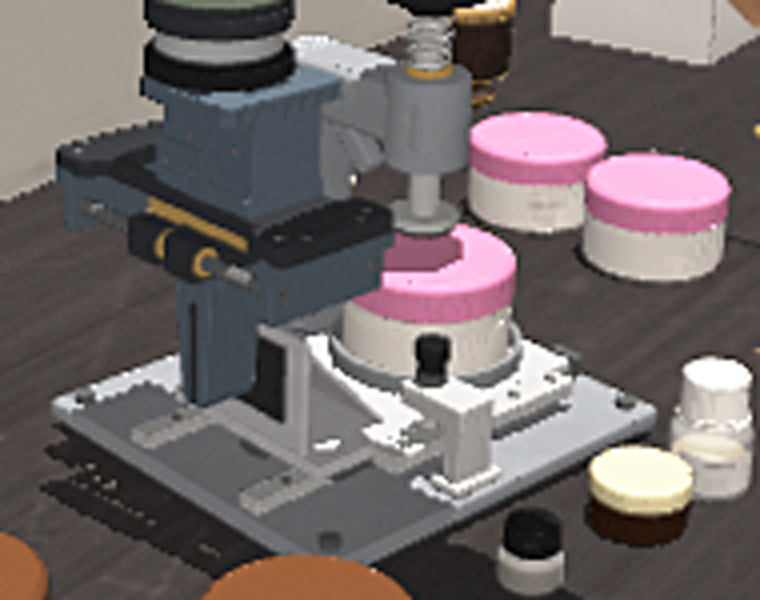

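The side crop shows the carriage almost in, the jar upright under the ram, and the knob at (430,355). A few more mm makes sure the catch has passed; the end stop is still beyond.

Call:
apply_moves([
  [-0.002, 0, 0, 0, -1],
  [-0.004, 0, 0, 0, -1],
  [-0.005, 0, 0, 0, -1],
  [-0.005, 0, 0, 0, -1],
  [-0.005, 0, 0, 0, -1],
])

```text
time_s: 6.2
ee_pos: [592.4, -44.5, 60.9]
ee_rot: [180.0, -0.2, 78.6]
force: [-0.5, 9.5, 5.6]
gripper_width: 0.5
gripper_force: 4.5
```

Call:
apply_moves([
  [0.002, 0, 0, 0, -1],
  [0.004, 0, 0, 0, -1],
  [0.006, 0, 0, 0, -1],
  [0.008, 0, 0, 0, -1],
  [0.01, 0, 0, 0, -1],
])

```text
time_s: 6.7
ee_pos: [594.4, -34.9, 60.8]
ee_rot: [180.0, -0.2, 78.6]
force: [-0.1, 7.4, 4.1]
gripper_width: 0.6
gripper_force: 3.9
```

Call:
apply_moves([
  [0.003, 0, 0, 0, -1],
  [0.006, 0, 0, 0, -1],
  [0.01, 0, 0, 0, -1],
  [0.015, 0, 0, 0, -1],
  [0.02, 0, 0, 0, -1],
])

```text
time_s: 7.2
ee_pos: [598.2, -17.5, 59.8]
ee_rot: [-180.0, 0.0, 78.6]
force: [0.7, 0.4, -0.4]
gripper_width: 0.4
gripper_force: 0.0
```

Call:
apply_moves([
  [0.02, 0, 0, 0, -1],
  [0.035, 0, 0, 0, -1],
  [0.035, 0, 0, 0, -1],
  [0.035, 0, 0, 0, -1],
])

```text
time_s: 7.6
ee_pos: [604.9, 16.9, 59.8]
ee_rot: [-180.0, 0.0, 78.7]
force: [-0.7, 0.1, 0.4]
gripper_width: 0.5
gripper_force: 0.0
```

```bash
python3 - <<'E'
from h import *
to([564,-185,320],78.6)
a=cv2.resize(cams.grab_frame("side")[150:300,230:420],(400,316),interpolation=2)
b=cv2.resize(cams.grab_frame("top")[145:285,260:420],(361,316),interpolation=2)
cv2.imwrite("pics/s3.png",np.hstack([a,b]))
E
```

```text
t 7.6 pos [604.9  16.9  59.8] rot [-1.7999e+02  4.0000e-02  7.8720e+01] F [-0.7  0.1  0.4] delta [-0.2062 -0.0007 -0.2601] roll 0.0022
```

View pics/s3.png

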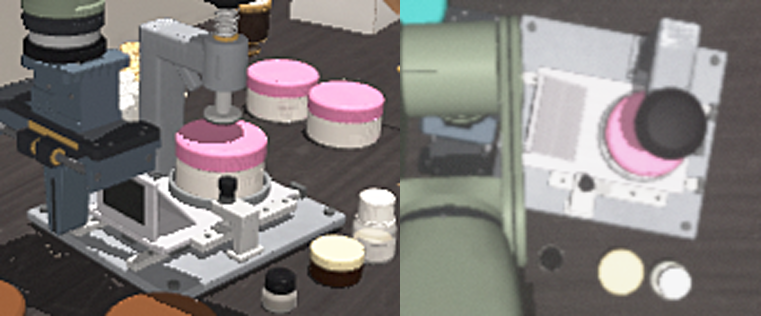

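The carriage is free of the fingers and stayed in: its outer edge moved about 26 px (about 70 mm) from the start, so it is caught. The containers have not moved. Next, up and over the button.

Call:
apply_moves([
  [0, 0, -0.05, 0, -1],
  [0, 0, -0.1, 0, -1],
  [0, 0, -0.15, 0, -1],
  [0, 0, -0.2, 0, -1],
  [0, 0, -0.25, 0, -1],
])

```text
time_s: 8.2
ee_pos: [604.4, 15.9, 312.2]
ee_rot: [180.0, 0.0, 78.6]
force: [0.6, -0.9, -0.2]
gripper_width: 0.3
gripper_force: 0.0
```

Call:
apply_moves([
  [-0.04, 0, -0.01, 0, -1],
  [-0.085, 0, -0.01, 0, -1],
  [-0.13, 0, -0.01, 0, -1],
  [-0.17, 0, -0.01, 0, -1],
  [-0.206, 0, -0.01, 0, -1],
])

```text
time_s: 8.7
ee_pos: [563.4, -187.8, 320.0]
ee_rot: [180.0, 0.0, 78.6]
force: [0.1, 0.7, -0.1]
gripper_width: 0.5
gripper_force: 0.0
```

Call:
apply_moves([
  [0, 0, 0, 0, -1],
  [0, 0, 0, 0, -1],
])

```text
time_s: 8.9
ee_pos: [564.0, -186.2, 319.8]
ee_rot: [-180.0, -0.0, 78.5]
force: [-0.8, 0.8, -0.1]
gripper_width: 0.2
gripper_force: 0.0
```

```bash
python3 - <<'E'
from h import *
to([564,-185,276],78.6)
a=cv2.resize(cams.grab_frame("side")[80:300,230:420],(345,400),interpolation=2)
b=cv2.resize(cams.grab_frame("wrist"),(440,275),interpolation=2)
b=cv2.copyMakeBorder(b,0,125,0,0,0)
cv2.imwrite("pics/s4.png",np.hstack([a,b]))
E
```

```text
t 8.9 pos [ 564.  -186.2  319.8] rot [-1.7998e+02 -3.0000e-02  7.8510e+01] F [-0.8  0.8 -0.1] delta [ 0.0011 -0.0002  0.0438] roll -0.0015
```

View pics/s4.png

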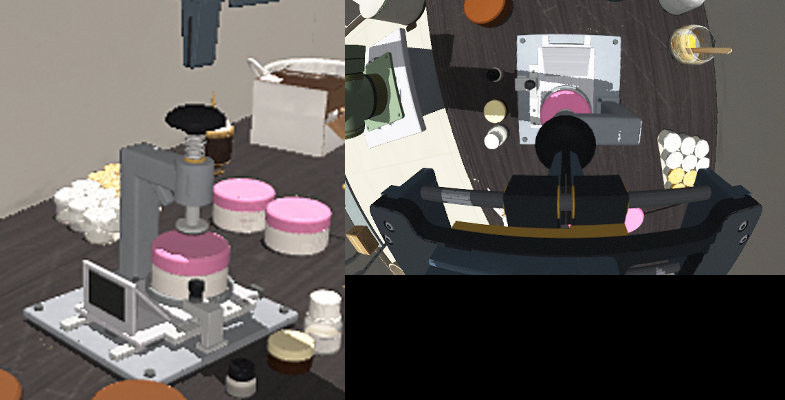

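The fingers stand centred over the black button (wrist inset 565,142), and the carriage is caught with the jar under the ram. Now press down.

Call:
apply_moves([
  [0, 0, 0.02, 0, -1],
  [0, 0, 0.035, 0, -1],
  [0, 0, 0.042, 0, -1],
  [0, 0, 0.047, 0, -1],
  [0, 0, 0.05, 0, -1],
])

```text
time_s: 9.5
ee_pos: [564.8, -184.5, 270.2]
ee_rot: [180.0, -0.0, 78.7]
force: [-0.2, 0.5, 2.8]
gripper_width: 0.6
gripper_force: 1.6
```

Call:
apply_moves([
  [0, 0, 0.003, 0, -1],
  [0, 0, 0.006, 0, -1],
  [0, 0, 0.009, 0, -1],
  [0, 0, 0.011, 0, -1],
  [0, 0, 0.013, 0, -1],
])

```text
time_s: 10.0
ee_pos: [564.8, -184.9, 257.2]
ee_rot: [179.9, -0.0, 78.7]
force: [-0.7, 3.2, 3.8]
gripper_width: 0.5
gripper_force: 2.4
```

Contact is at 271 as expected, and the ram is down about 14 mm.

Call:
apply_moves([
  [0, 0, 0.002, 0, -1],
  [0, 0, 0.004, 0, -1],
  [0, 0, 0.006, 0, -1],
  [0, 0, 0.007, 0, -1],
  [0, 0, 0.008, 0, -1],
])

```text
time_s: 10.5
ee_pos: [564.9, -184.9, 250.4]
ee_rot: [179.9, -0.0, 78.7]
force: [-2.1, 3.5, 10.6]
gripper_width: 0.6
gripper_force: 5.3
```

Call:
apply_moves([
  [0, 0, 0.001, 0, -1],
  [0, 0, 0.002, 0, -1],
  [0, 0, 0.002, 0, -1],
])

```text
time_s: 10.8
ee_pos: [564.9, -184.9, 248.8]
ee_rot: [179.9, -0.0, 78.7]
force: [-1.9, 4.3, 12.3]
gripper_width: 0.5
gripper_force: 5.8
```

Call:
apply_moves([
  [0, 0, 0.001, 0, -1],
  [0, 0, 0.002, 0, -1],
  [0, 0, 0.002, 0, -1],
])

```text
time_s: 11.1
ee_pos: [564.9, -184.9, 248.7]
ee_rot: [179.8, -0.0, 78.7]
force: [-4.5, 5.1, 18.5]
gripper_width: 0.6
gripper_force: 9.3
```

It is rigid now: the tool stopped at 248.7 while the force rose, so the lid is home. Small confirming push, then release slowly.

Call:
apply_moves([
  [0, 0, 0.001, 0, -1],
  [0, 0, 0.002, 0, -1],
  [0, 0, 0.002, 0, -1],
])

```text
time_s: 11.4
ee_pos: [564.9, -184.9, 248.6]
ee_rot: [179.7, 0.0, 78.7]
force: [-6.2, 5.6, 26.4]
gripper_width: 0.5
gripper_force: 12.9
```

Call:
apply_moves([
  [0, 0, -0.004, 0, -1],
  [0, 0, -0.01, 0, -1],
  [0, 0, -0.016, 0, -1],
  [0, 0, -0.022, 0, -1],
  [0, 0, -0.028, 0, -1],
])

```text
time_s: 11.9
ee_pos: [564.7, -185.6, 271.0]
ee_rot: [180.0, 0.0, 78.6]
force: [1.5, 1.8, 2.5]
gripper_width: 0.3
gripper_force: 1.1
```

Call:
apply_moves([
  [0, 0, -0.01, 0, -1],
  [0, 0, -0.03, 0, -1],
  [0, 0, -0.05, 0, -1],
  [0, 0, -0.06, 0, -1],
  [0, 0, -0.06, 0, -1],
])

```text
time_s: 12.4
ee_pos: [564.9, -185.9, 332.1]
ee_rot: [179.9, 0.1, 78.6]
force: [-0.1, -0.3, 0.7]
gripper_width: 0.3
gripper_force: 0.0
```

```bash
python3 - <<'E'
from h import *
to([564,-185,276],78.6)
cv2.imwrite("pics/s5.png",cv2.resize(cams.grab_frame("side")[120:300,230:420],(633,600),interpolation=2))
E
```

```text
t 12.4 pos [ 564.9 -185.9  332.1] rot [1.7987e+02 7.0000e-02 7.8630e+01] F [-0.1 -0.3  0.7] delta [ 0.0007 -0.0012  0.0561] roll 0.0006
```

View pics/s5.png

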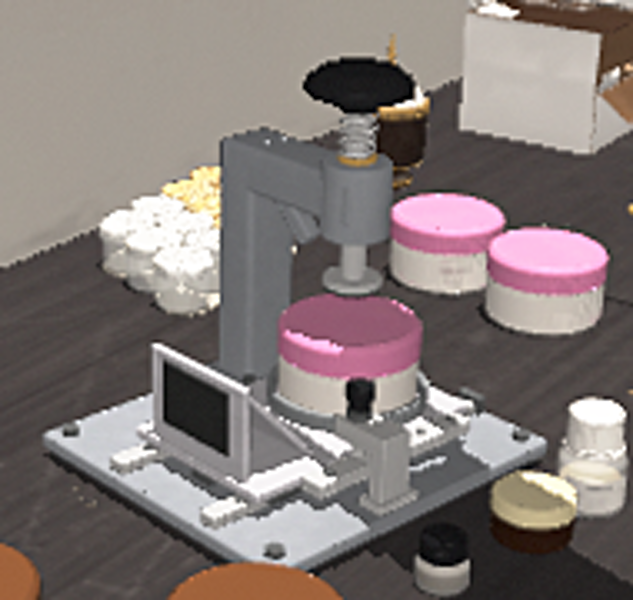

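The ram is up (foot at 352,280), the lid is down on the jar (350,335), the carriage is caught, and the containers have not moved.

```bash
python3 -c "
from workcell import env
print(env.job_done())"
```

```text
the job is handed in; nothing more can be done
None
```

I handed the job in at about 12.5 s: the carriage is caught on the stop pin, the lid is pressed home, the ram is back up and the small containers haven't moved; the hand-in returned no verdict.

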